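# Hold the strainer over the mixing bowl

### The arm

A 6-joint arm with a two-finger parallel gripper is mounted at the origin on the work surface. World frame = base frame: x ahead of the robot, y to its left, z up, the work surface at z = 0. Lengths are in mm, angles in rad, forces in N, time in s.
With the tool pointing down it reaches from about 325 to 850 mm from the base axis. Payload 4.4 kg.
Tool frame: the origin (TCP) lies midway between the tips of the shut fingers; the grasp point (between the pads) lies 19 mm behind it; z points along the fingers, y is the direction in which the jaws open and shut (so a half turn about z gives the same grasp; the last joint's range is limited). The gripper opens to 94 mm and grips with 3 to 60 N. Pads are 16 mm wide; open, the fingers measure 119 mm over their backs; the gripper's body (75 mm by 177 mm) begins 78 mm behind the grasp point.
Start: joints at [-1.393, 0.207, 1.542, -0, 1.393, -0.15], TCP at [185.659, -544.204, 205.447] pointing down, gripper open.
Joint ranges: [-2.73, 2.73], [-0.86, 2.22], [0.23, 2.46], [-1.11, 4.25], [0.08, 2.63], [-2.82, 2.82]. Speed limits (rad/s): [2.79, 2.79, 3.14, 3.14, 3.14, 3.14].

### API

Orientations are given as [roll, pitch, yaw] about the fixed x, y, z axes, in that order (R = Rz(yaw) Ry(pitch) Rx(roll)).
In Python, from bench import arm gives the robot as it stands.
- The arm moves only by the tool play_rows, never from a script. Its argument "steps" is a list that holds one entry, the list of rows, each a list of 6 numbers: the shift along the tool's x, y, z in mm, then the turn, a rotation vector about the tool's x, y, z in degrees. In form: [[[dx, dy, dz, ax, ay, az], ...]]. A call has exactly 10 rows; each row is the pose to reach, as a shift and turn from the pose commanded when the call began, along the tool's axes at that moment; what a row does not reach only later rows make up. A row lasts 1/12 s, in which the tool goes at most 41.7 mm and 7.16 degrees, less where a joint would pass 70% of its speed; a pose out of reach is approached as far as the arm can. A call with a gripper value outside its range is refused whole. "jaw" is the gripper's target within -1 to 1 (shut at 1, half-way at 0, fully open at -1), set as the call begins (left out, the last holds). The fingers move at their own pace and stop on an object; "grip_force" is the grip in N (left out, the last holds). Time passes only in rows, so rows that repeat a pose let the fingers close, or fill a call up. It gives the time, the measured TCP pose, the force and the opening at its end, in the units of the state.
- arm.get_obs(): the state, without advancing time (a new reading comes with each control period).
- arm.read_camera(name): name is "scene" or "side" or "wrist"; returns the picture (384x512x3 uint8, blue, green, red); there is no depth.
- arm.get_calibration(name): a dict with "fx", "fy", "cx", "cy" (pixels), "cam_to_world" (4x4, takes a point from camera to world coordinates). Camera axes: x right, y down, z forward; pixel columns grow to the right and rows downward; lengths in mm; the calibration is good to about 2 mm. The wrist camera is an equidistant fisheye: a pixel r from the principal point sees the ray r / f radians off the axis. A picture is of the moment at which its call begins: read the wrist's pose just before it. get_calibration takes no time and is no camera call; for the wrist camera it gives the pose at the moment of the call.
- arm.close_job(): hands the job in, once; it reports no verdict.
The state is a dict: "t": time; "qpos": joint angles; "qvel": joint speeds; "effort": joint torques, N m; "tcp_pos": TCP position; "eef_rot": TCP orientation; "ft_force": force on the tool from outside, world axes, zero at the start; "wrist_torque": the same for the moment, N m; "gripper_width": opening from 0.0 (shut) to 1.0 (fully open).
Only numpy, scipy, OpenCV 4.12 (cv2) and the standard library are available. Lean on these libraries where they do the work, as an engineer would, in place of code of your own. Each camera call takes 0.05 s, during which the arm holds its last target. There are 200 camera calls.

### The job

Unhook the deep perforated strainer from the utensil rail and hold it for me over the middle of the mixing bowl, upright so its cup is level and with the bottom of the cup about 5 cm above the bowl's rim, so that I can pour the stock through it from the jug. Leave the soup ladle and the slotted turner hanging where they are and do not knock the bowl, the jug or the oil bottle. Finish while still holding the strainer there, steady in the air; do not put it down or let it go.

Things in the scene. Friction and masses are not known exactly. Their poses are not given: they have to be found in the camera images.
- strainer: Stainless strainer with a straight handle and a deep perforated cup, hanging on the rail; about 120 g, 213 mm long. Origin: underside of its hook's flat, midway, on the rail's top. Own z is up along the handle (vertical as it hangs), own x points from handle to cup (at yaw 0 the handle is on the robot's side, the cup on the far side). The centre of mass lies below the hook.
- strainer_hook (a point): Same point as the strainer's origin. The hook is a steel strap 14 mm wide (y), 3 mm thick: flat over the bar, it comes down in front at x = -12 to -9 mm and behind at x = 9 to 12 mm; its tip behind ends at z = -16.5 mm. So the strainer must rise at least 20 mm before it can be drawn off towards its -x.
- strainer_grip (a point): Middle of the strainer's black grip, at (-20, 0, -80) mm in its frame. The grip is 18 mm wide (y), 12 mm deep (x) and runs from z = -35 to -125 mm. It is taken across the 18 mm (fingers closing along the strainer's y), from the handle side, fingers pointing down or slanted down and away.
- strainer_bottom (a point): Centre of the underside of the strainer's cup, at (17.5, 0, -210) mm in the strainer's frame. The cup is a straight-sided cylinder, 72 mm outside diameter, 60 mm deep, open at the top (z = -150 mm).
- ladle: Soup ladle on the same rail, same handle and hook as the strainer, with a plain shallow round bowl 80 mm in diameter and 34 mm deep, not perforated; its origin is the underside of its hook, on the rail's top. It stays hanging.
- turner: Slotted turner on the same rail, same handle and hook, with a flat slotted blade 70 mm wide and 75 mm tall; its origin is the underside of its hook, on the rail's top. It stays hanging.
- rack: Utensil rail, fixed: wooden foot 130 (x) x 400 (y) x 18 mm, 12 mm square steel uprights at y = +-185 mm, between them a 10 mm square steel bar along y, its top 300 mm above the table. Origin: centre of the foot's underside; x points away from the robot at yaw 0. Strainer, ladle and turner hang on it about 115 mm apart in any order, handles on the -x side.
- rail_mid (a point): Middle of the top of the rail's bar, 300 mm above the table.
- bowl: White mixing bowl standing loose on the table, 600 g; 200 mm in diameter at the rim, 90 mm high. Origin: centre of its underside.
- bowl_rim (a point): Centre of the mixing bowl's mouth, level with the rim, 90 mm above the table.
- jug: White stoneware jug, 88 mm in diameter and 120 mm high with a handle on its +y side reaching 79 mm from the axis; origin at the centre of its underside. Stays where it is.
- oil: Amber glass oil bottle, 64 mm in diameter, 230 mm high; origin at the centre of its underside. Stays where it is.
Not all that is in view belongs to the job. Leave any blue look-alike of the strainer alone.

How it is judged (in metres and radians):
On the way:
1. the strainer is off the rail: held by the fingers with its hook lifted or drawn clear of the bar (contact force between strainer and the fingers above 0.5 N and contact force between strainer and rack below 0.1 N and (z of strainer in the frame of rail_mid above 0.016 m or x of strainer in the frame of rail_mid below -0.03 m)), for 0.2 s.
At the end, for the whole second after the job is handed in: Fingers alone hold the strainer: cup bottom within 25 mm of the bowl's centre (plan view) and 30-70 mm above its rim, within 0.14 rad of upright, still (30 mm/s, 0.2 rad/s). Ladle and turner hang on the rail, moved under 25 mm; bowl, jug, oil moved under 20 mm (horizontal distance between strainer_bottom and bowl_rim below 0.025 m and z of strainer_bottom in the frame of bowl_rim between 0.03 and 0.07 m and angle between strainer's own z axis and vertical below 0.14 rad and linear speed of strainer below 0.03 m/s and angular speed of strainer below 0.2 rad/s and contact force between strainer and the fingers above 0.5 N and contact force between strainer and rack below 0.1 N and contact force between strainer and ladle below 0.1 N and contact force between strainer and turner below 0.1 N and contact force between strainer and oil below 0.1 N and contact force between strainer and jug below 0.1 N and contact force between strainer and bowl below 0.1 N and distance of each of ladle, turner from where it was at the start of the episode below 0.025 m and contact force between each of ladle, turner and rack above 0.2 N and distance of each of jug, oil, bowl from where it was at the start of the episode below 0.02 m); the arm keeps its last pose, push and grip.
It fails at once if the strainer is dropped or dragged down to the table (height (world z) of strainer_bottom below 0.03 m).
It fails at once if the ladle or the turner is knocked off the rail (distance of any of ladle, turner from where it was at the start of the episode above 0.06 m).
It fails at once if the jug or the oil bottle is knocked over (angle between any of jug, oil's own z axis and vertical above 0.4 rad).
It also fails if it takes over 45 s, if anything falls off the work surface, if the arm or the gripper's body presses on something with over 40 N, if the wrist force passes 120 N, or if a joint passes its speed limit or range.

## Working session

There is one attempt and no reset: what is moved stays moved. The work goes in short steps, Python scripts to look and compute and a tool call to move; the robot and the scene stay as the last step left them, time stands still between calls to the robot, and variables do not carry over. Pictures are saved under pics/ and viewed, about 8 in all and at most 12, crops included, and the job is handed in when it is done.

Besides the shell and the picture viewer there is one more tool, called after "Call:" by a JSON object that holds its "fn" and its "kwargs", one argument or row to a line. play_rows: Moves the arm, as the interface text tells. Its arguments: {"type":"object","properties":{"steps":{"type":"array"},"jaw":{"type":"number"},"grip_force":{"type":"number"}},"required":["steps"]}

```bash
mkdir -p pics
python3 - <<'E'
from bench import arm
import cv2,numpy as np
for n in("scene","side"):
    im=arm.read_camera(n);cv2.imwrite(f"pics/{n}0.png",im)
    c=arm.get_calibration(n);print(n,c["fx"],c["cx"],c["cy"],np.round(c["cam_to_world"],3).tolist())
o=arm.get_obs();print(o)
E
```

```text
scene 496.140158268465 255.87894563788848 188.96822618738494 [[0.301, 0.687, -0.661, 1509.27], [0.954, -0.223, 0.202, -301.815], [-0.009, -0.691, -0.723, 1202.28], [0.0, 0.0, 0.0, 1.0]]
side 499.8202267727453 258.90143476189104 194.35055794894075 [[0.975, -0.138, 0.173, 375.092], [-0.221, -0.566, 0.794, -920.972], [-0.012, -0.813, -0.582, 847.668], [0.0, 0.0, 0.0, 1.0]]
{'t': 0.1, 'qpos': array([-1.39248530e+00,  2.07343560e-01,  1.54275729e+00, -2.97814536e-05,
        1.39345561e+00, -1.50485477e-01]), 'qvel': array([ 0.00034518, -0.00191368, -0.00479623, -0.00085738, -0.00051022,
       -0.00138603]), 'effort': array([ 4.51803459e-06, -3.71862245e+01, -2.82292861e+01,  6.99640671e-02,
        3.10640072e-02, -5.90651462e-05]), 'tcp_pos': array([ 185.53338767, -543.51357025,  204.42742246]), 'eef_rot': array([-3.13964664e+00, -2.65438037e-04,  3.28801526e-01]), 'ft_force': array([-0.54099588,  0.27474406, -1.05038751]), 'wrist_torque': array([0.03558587, 0.02298517, 0.05691018]), 'gripper_width': 0.9983077062151549}
```

View pics/scene0.png

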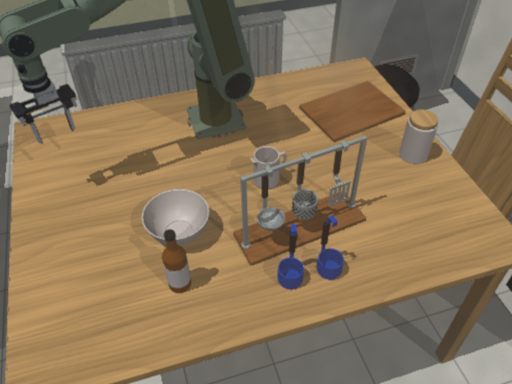

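View pics/side0.png

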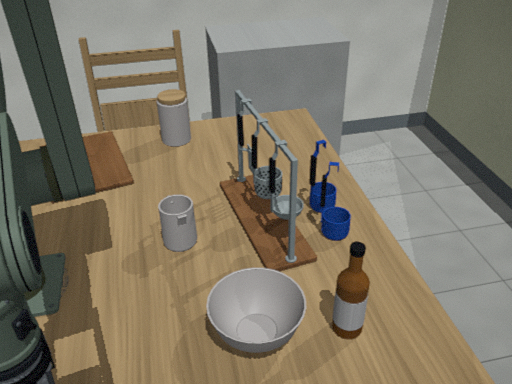

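Candidates in the scene view are the ladle (270,217), a perforated cup (304,205), the turner (340,193) and blue look-alikes at (290,272) and (330,262). I choose the middle perforated one and check it in a close crop.

Run:
```python
import cv2,numpy as np
a=cv2.imread("pics/scene0.png")[135:255,225:375];b=cv2.imread("pics/side0.png")[85:270,215:315]
a=cv2.resize(a,None,fx=3,fy=3,interpolation=2);b=cv2.resize(b,None,fx=3,fy=3,interpolation=2)
c=np.zeros((555,760,3),np.uint8);c[:360,:450]=a;c[:,455:755]=b
cv2.imwrite("pics/crop1.png",c)
```

```text
(no output)
```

View pics/crop1.png

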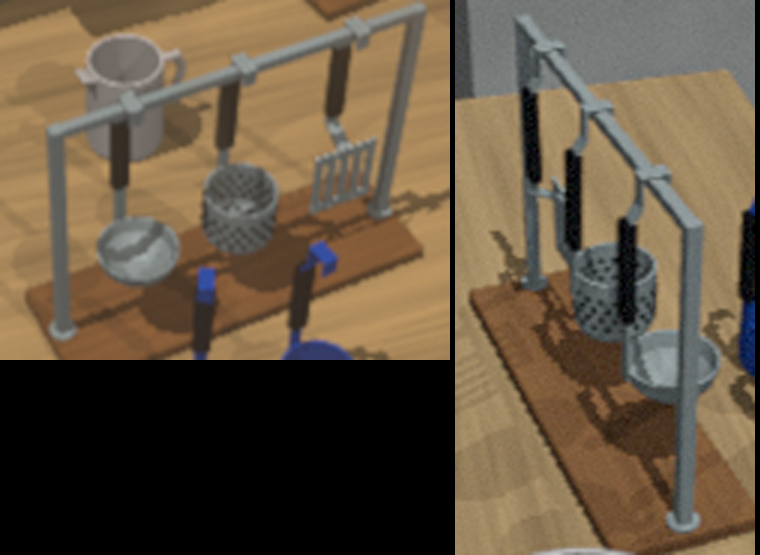

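The crop confirms that the middle tool (perforated cup at scene (305,200), hook at (306,157)) is the strainer, with the ladle on the robot's right and the turner on its left. Next I triangulate.

```bash
cat > h.py <<'E'
import cv2,numpy as np
from bench import arm
def ray(n,p):
    c=arm.get_calibration(n);T=np.array(c["cam_to_world"])
    d=T[:3,:3]@[(p[0]-c["cx"])/c["fx"],(p[1]-c["cy"])/c["fy"],1]
    return T[:3,3],d/np.linalg.norm(d)
def plane(n,p,z):
    o,d=ray(n,p);return o+d*(z-o[2])/d[2]
def tri(p,q):
    o,d=ray("scene",p);a,b=ray("side",q)
    s=np.linalg.lstsq(np.c_[d,-b],a-o,rcond=None)[0]
    u=o+s[0]*d;v=a+s[1]*b;return (u+v)/2,np.linalg.norm(u-v)
E
python3 - <<'E'
from h import *
np.set_printoptions(precision=1,suppress=True)
for k,p,q,z in[("ladle",(268.7,169.7),(281,143.3),303),("strainer",(306,157.3),(262.3,121),303),("turner",(344,146),(245.7,101),303),
 ("base-",(245.7,245),(291,259),18),("base+",(351.7,205),(241.3,179.7),18),("cuprim",(305,198.3),(268.3,175.7),150)]:
    print(k,*tri(p,q),plane("scene",p,z),plane("side",q,z))
for n,roi in(("scene",(130,180,90,75)),("side",(195,255,120,105))):
    im=cv2.imread(f"pics/{n}0.png");x,y,w,h=roi;s=im[y:y+h,x:x+w].astype(int)
    m=((s.max(2)-s.min(2)<28)&(s.min(2)>70)).astype(np.uint8)
    k,l,st,_=cv2.connectedComponentsWithStats(m);i=1+st[1:,4].argmax()
    c=max(cv2.findContours((l==i).astype(np.uint8),0,1)[0],key=cv2.contourArea)[:,0]+[x,y]
    L=c[c[:,0]==c[:,0].min()].mean(0);R=c[c[:,0]==c[:,0].max()].mean(0);T=c[c[:,1]==c[:,1].min()].mean(0)
    a,b,t=[plane(n,v,90) for v in(L,R,T)];print(n,L,R,T,a,b,t,(a+b)/2,np.linalg.norm(a-b))
    up=c[c[:,1]<(L[1]+R[1])/2].astype(float)  # upper arc = rim
    P=np.array([plane(n,v,90)[:2] for v in up]);A=np.c_[2*P,np.ones(len(P))];r=np.linalg.lstsq(A,(P**2).sum(1),rcond=None)[0];print("circ",r[:2],np.sqrt(r[2]+r[0]**2+r[1]**2))
for k,p,q in[("oil cap",(171,235),(357,247)),("jug rim",(267,154),(177,203))]: print(k,*tri(p,q))
E
```

```text
ladle [627.5   2.7 299.7] 0.2987711771622122 [630.9   1.5 303. ] [626.   -2.6 303. ]
strainer [611.9 113.7 299.7] 2.4715533974570194 [616.7 111.2 303. ] [610.2 109.7 303. ]
turner [597.  232.3 297.4] 6.103417295491508 [606.5 226.2 303. ] [594.2 226.6 303. ]
base- [637.4 -69.8  18.9] 0.9333773676094856 [637.2 -70.   18. ] [637.5 -68.4  18. ]
base+ [587.5 298.9  16.7] 0.22948804727373467 [588.4 298.3  18. ] [587.2 296.7  18. ]
cuprim [624.4 114.9 145.2] 4.4800165332929724 [626.  114.9 150. ] [623.3 104.5 150. ]
scene [142.  216.5] [208.  212.5] [179.5 190. ] [ 495.3 -345.5   90. ] [ 540.3 -156.1   90. ] [ 423.  -218.4   90. ] [ 517.8 -250.8   90. ] 194.63939176946482
circ [ 514.2 -250. ] 97.72467690120322
side [206.  305.5] [305. 304.] [265. 267.] [ 413.8 -232.5   90. ] [ 606.4 -274.3   90. ] [ 553.3 -153.5   90. ] [ 510.1 -253.4   90. ] 197.05858434502392
circ [ 512.5 -246.7] 98.56428749731185
oil cap [ 700.6 -279.1  224.5] 2.0583835634917618
jug rim [387.7  78.7 125. ] 1.8785621266959376
```

Positions: strainer hook about (612.5,112,300), rail yaw about 0.135, bowl centre about (513,-249), oil at (700,-279), jug at (388,79). I plan a 40° slanted grasp and compute the pre-grasp offset in tool axes.

```bash
cat >> h.py <<'E'
from scipy.spatial.transform import Rotation as Ro
np.set_printoptions(precision=1,suppress=True)
def tool(yaw,al):  # fingers slanted al from down, towards yaw
    z=np.array([np.sin(al)*np.cos(yaw),np.sin(al)*np.sin(yaw),-np.cos(al)]);y=np.array([np.sin(yaw),-np.cos(yaw),0])
    return np.c_[np.cross(y,z),y,z]
def delta(p,R):  # row from the present pose
    o=arm.get_obs();R0=Ro.from_euler("xyz",o["eef_rot"]).as_matrix()
    return np.r_[R0.T@(np.array(p)-o["tcp_pos"]),np.degrees(Ro.from_matrix(R0.T@R).as_rotvec())]
E
python3 - <<'E'
from h import *
R=tool(.135,np.radians(40))
print(delta([430,-60,320],R),delta([528.4,100.6,299.3],R))
E
```

```text
[ 387.5 -378.9 -114.7   -4.    39.9   10.6] [ 532.5 -499.1  -93.8   -4.    39.9   10.6]
```

Call:
{"fn": "play_rows", "kwargs": {
  "steps": [
    [[20,-20,-40,0,0,0],[45,-45,-80,0,4,1],[75,-75,-115,0,8,2],[105,-105,-115,-1,12,3],[135,-135,-115,-1,16,4],[165,-165,-115,-2,20,5],[195,-195,-115,-2,24,6],[225,-225,-115,-3,28,7],[255,-255,-115,-3,32,8],[280,-280,-115,-4,36,10]]
  ],
  "jaw": -1
}}

```text
t: 0.93
tcp_pos: [350.0, -209.6, 320.2]
eef_rot: [3.128, -0.634, 0.15]
ft_force: [1.1, -0.5, 0.5]
gripper_width: 1.001
```

Run:
```python
from h import *
R=tool(.135,np.radians(40))
print(arm.get_obs()["qpos"],delta([528.4,100.6,299.3],R))
```

```text
[-1.3 -0.6  2.1  0.6  1.5  0.1] [ 167.  -281.9  145.1    0.2    3.6    0.7]
```

Call:
{"fn": "play_rows", "kwargs": {
  "steps": [
    [[25,-10,20,0,0,0],[50,-30,40,0,1,0],[75,-55,60,0,1,0],[95,-85,80,0,2,0],[115,-115,95,0,2,0],[130,-145,110,0,3,0],[140,-175,120,0,3,0],[150,-210,130,0,3.6,1],[160,-240,138,0,3.6,1],[165,-265,143,0,3.6,1]]
  ]
}}

```text
t: 1.77
tcp_pos: [526.3, 85.3, 298.6]
eef_rot: [3.141, -0.694, 0.134]
ft_force: [0.0, -0.4, -0.8]
gripper_width: 0.999
```

Run:
```python
from h import *
R=tool(.135,np.radians(40))
print(arm.get_obs()["qpos"].tolist(),delta([528.4,100.6,299.3],R))
c=arm.get_calibration("wrist");T=np.array(c["cam_to_world"]);print(c["fx"],c["cx"],c["cy"],T)
cv2.imwrite("pics/w1.png",arm.read_camera("wrist"))
for P in[(612.5,112,303),(592.7,109.3,265),(592.7,109.3,175)]:
    v=np.linalg.inv(T)@np.r_[P,1];th=np.arctan2(np.hypot(v[0],v[1]),v[2]);print(P,c["fx"]*th*v[:2]/np.hypot(v[0],v[1])+[c["cx"],c["cy"]])
```

```text
[-0.09667316731574896, -0.42393047588656063, 2.0794631062737965, 0.20043210715417326, 0.8150270419090921, 1.2541617928209972] [  3.6 -14.9   2.1   0.1   0.2  -0.1]
297.3186396354542 253.25915632024558 194.3923247452095 [[  0.1  -0.9   0.4 465.1]
 [ -1.   -0.1   0.1  77.2]
 [  0.   -0.4  -0.9 481.5]
 [  0.    0.    0.    1. ]]
(612.5, 112, 303) [233.7 120. ]
(592.7, 109.3, 265) [235.3 166.9]
(592.7, 109.3, 175) [239.6 208.5]
```

View pics/w1.png

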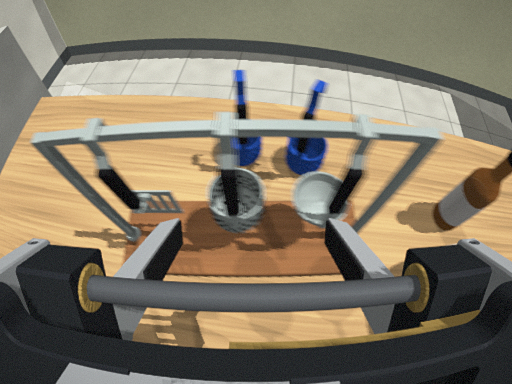

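The wrist view shows the strainer's grip in the middle, (228,145)-(233,215), with its hook at (225,125). That is about 8 px left of the prediction, with some motion blur. I'll correct sideways, settle and remeasure.

Call:
{"fn": "play_rows", "kwargs": {
  "steps": [
    [[2,-8,1,0,0,0],[3,-15,2,0,0,0],[3,-18,2,0,0,0],[3,-18,2,0,0,0],[3,-18,2,0,0,0],[3,-18,2,0,0,0],[3,-18,2,0,0,0],[3,-18,2,0,0,0],[3,-18,2,0,0,0],[3,-18,2,0,0,0]]
  ]
}}

```text
t: 2.65
tcp_pos: [527.9, 100.4, 299.5]
eef_rot: [3.14, -0.694, 0.131]
ft_force: [-0.6, -0.6, -0.2]
gripper_width: 0.999
```

```bash
cat >> h.py <<'E'
def wray(T,c,p):
    d=np.array(p)-[c["cx"],c["cy"]];r=np.linalg.norm(d);t=r/c["fx"]
    v=T[:3,:3]@np.r_[np.sin(t)*d/r,np.cos(t)];return T[:3,3],v
E
python3 - <<'E'
from h import *
c=arm.get_calibration("wrist");T=np.array(c["cam_to_world"])
im=arm.read_camera("wrist");cv2.imwrite("pics/w2.png",im)
m=(im.max(2)<60).astype(np.uint8);m[:130]=0;m[218:]=0
k,l,st,ce=cv2.connectedComponentsWithStats(m)
for i in range(1,k):
    if st[i,4]>150:print(st[i],ce[i])
i=min((i for i in range(1,k) if st[i,4]>150),key=lambda i:abs(ce[i][0]-235))
n=np.array([np.cos(.135),np.sin(.135),0]);P0=np.array([592.7,109.3,220])-6*n  # front face plane
ys,xs=np.where(l==i)
for r in(ys.min()+5,int(ys.mean()),ys.max()-8):
    x=xs[ys==r];o,d=wray(T,c,(x.mean(),r));print(r,x.min(),x.max(),o+d*((P0-o)@n)/(d@n))
for r,q in(("hook",None),):pass
print(arm.get_obs()["tcp_pos"],arm.get_obs()["eef_rot"]*1000)
h=cv2.resize(im[90:250,60:410],None,fx=2.2,fy=2.2,interpolation=2);cv2.imwrite("pics/w2c.png",h)
E
```

```text
[112 171  43  43 809] [133.9 192. ]
[237 173  24  45 846] [249.  195.1]
[342 172  42  46 868] [361.4 194.5]
178 238 259 [586.3 111.8 263.9]
195 240 258 [586.3 111.7 231. ]
209 241 257 [586.3 112.1 197.4]
[527.9 100.5 299.6] [3139.9 -694.2  131.1]
```

View pics/w2c.png

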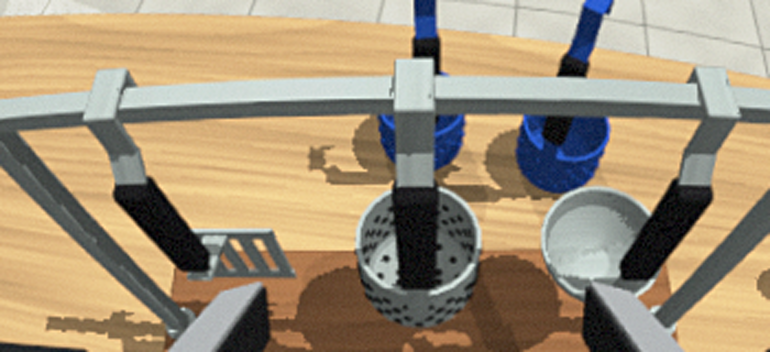

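The still wrist view shows the strainer between the fingers with its grip vertical, centred at about (249,195). The measured grip is at y≈112, with its top at z≈265 as expected. Next: approach.

Run:
```python
from h import *
R=tool(.135,np.radians(40))
print(delta([604.7,114.3,207.4],R))
```

```text
[  0.9  -3.8 120.7   0.2   0.2  -0.2]
```

Call:
{"fn": "play_rows", "kwargs": {
  "steps": [
    [[0,-2,8,0,0,0],[0,-4,22,0,0,0],[0,-4,38,0,0,0],[0,-4,54,0,0,0],[0,-4,70,0,0,0],[0,-4,86,0,0,0],[1,-4,100,0,0,0],[1,-4,112,0,0,0],[1,-4,121,0,0,0],[1,-4,121,0,0,0]]
  ]
}}

```text
t: 3.53
tcp_pos: [604.5, 115.0, 204.4]
eef_rot: [3.141, -0.69, 0.131]
ft_force: [-0.9, 0.0, -0.4]
gripper_width: 1.0
```

Run:
```python
from h import *
R=tool(.135,np.radians(40))
print(delta([604.7,114.3,207.4],R),arm.get_obs()["ft_force"])
im=arm.read_camera("side")[90:260,200:340];cv2.imwrite("pics/s2.png",cv2.resize(im,None,fx=3.2,fy=3.2,interpolation=2))
```

```text
[ 2.   0.7 -2.2  0.2  0.5 -0.2] [-0.9  0.  -0.4]
```

View pics/s2.png

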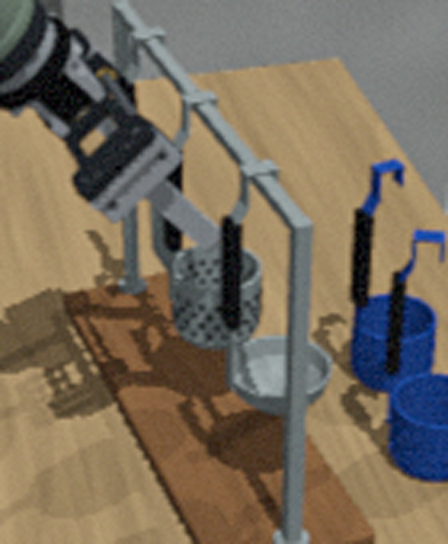

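The side view shows the fingers straddling the strainer's grip, clear of the bar and of the ladle. Next: close.

Call:
{"fn": "play_rows", "kwargs": {
  "steps": [
    [[0,0,0,0,0,0],[0,0,0,0,0,0],[0,0,0,0,0,0],[0,0,0,0,0,0],[0,0,0,0,0,0],[0,0,0,0,0,0],[0,0,0,0,0,0],[0,0,0,0,0,0],[0,0,0,0,0,0],[0,0,0,0,0,0]]
  ],
  "jaw": 1,
  "grip_force": 45
}}

```text
t: 4.42
tcp_pos: [604.9, 114.8, 207.2]
eef_rot: [3.14, -0.694, 0.132]
ft_force: [0.6, 0.1, -0.3]
gripper_width: 0.326
```

Call:
{"fn": "play_rows", "kwargs": {
  "steps": [
    [[0,0,0,0,0,0],[0,0,0,0,0,0],[0,0,0,0,0,0],[0,0,0,0,0,0],[0,0,0,0,0,0],[0,0,0,0,0,0],[0,0,0,0,0,0],[0,0,0,0,0,0],[0,0,0,0,0,0],[0,0,0,0,0,0]]
  ]
}}

```text
t: 5.25
tcp_pos: [604.9, 114.8, 207.1]
eef_rot: [3.14, -0.694, 0.132]
ft_force: [-0.2, -1.2, -0.8]
gripper_width: 0.187
```

Run:
```python
from h import *
o=arm.get_obs();p=o["tcp_pos"];R=tool(.135,np.radians(40))
n=np.array([np.cos(.135),np.sin(.135),0])
print(o["gripper_width"],o["ft_force"],delta(p+[0,0,55],R),delta(p+[0,0,55]-140*n,R))
```

```text
0.18676011489076746 [-0.2 -1.2 -0.8] [ 35.2   0.1 -42.3   0.2   0.2  -0.1] [ -72.4    0.7 -131.8    0.2    0.2   -0.1]
```

The opening is 17.6 mm, so the grip is held. Next: lift 55 mm.

Call:
{"fn": "play_rows", "kwargs": {
  "steps": [
    [[2,0,-2,0,0,0],[5,0,-6,0,0,0],[9,0,-11,0,0,0],[14,0,-17,0,0,0],[19,0,-23,0,0,0],[24,0,-29,0,0,0],[29,0,-35,0,0,0],[33,0,-39,0,0,0],[35,0,-42,0,0,0],[35,0,-42,0,0,0]]
  ]
}}

```text
t: 6.08
tcp_pos: [605.6, 114.9, 263.5]
eef_rot: [3.14, -0.697, 0.132]
ft_force: [-0.5, 0.7, -1.5]
gripper_width: 0.186
```

Run:
```python
from h import *
o=arm.get_obs();print(o["gripper_width"],o["ft_force"],o["qpos"])
a=arm.read_camera("side")[70:260,190:330];b=arm.read_camera("scene")[110:260,215:375]
c=np.zeros((570,760,3),np.uint8);c[:,:420]=cv2.resize(a,None,fx=3,fy=3);c[:315,424:760]=cv2.resize(b,None,fx=2.1,fy=2.1)
cv2.imwrite("pics/lift.png",c)
```

```text
0.1863735358884796 [-0.5  0.7 -1.5] [ 0.  -0.2  2.   0.1  0.7  1.4]
```

View pics/lift.png

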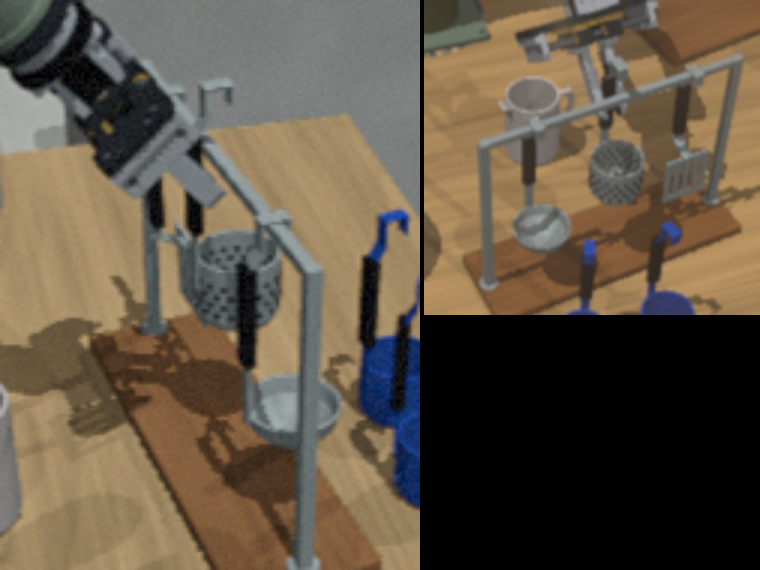

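The hook is clear above the bar and the strainer looks upright; ladle and turner are still hanging. Next: draw it back.

Call:
{"fn": "play_rows", "kwargs": {
  "steps": [
    [[-3,0,-2,0,0,0],[-9,0,-7,0,0,0],[-19,0,-16,0,0,0],[-31,0,-26,0,0,0],[-44,0,-37,0,0,0],[-57,0,-48,0,0,0],[-70,0,-59,0,0,0],[-81,0,-68,0,0,0],[-89,0,-75,0,0,0],[-92,0,-77,0,0,0]]
  ]
}}

```text
t: 7.02
tcp_pos: [484.1, 99.3, 261.2]
eef_rot: [3.14, -0.693, 0.132]
ft_force: [0.3, -0.6, -1.3]
gripper_width: 0.189
```

Run:
```python
from h import *
o=arm.get_obs();p=o["tcp_pos"];print(o["gripper_width"],o["ft_force"],o["qpos"].tolist())
# strainer frame: bottom relative to TCP in yaw frame at the grasp
Rz=lambda a:Ro.from_euler("z",a).as_matrix()
g=np.array([604.9,114.8,207.1]);bot=np.array([612.7,114.5,300])+Rz(.135)@[17.5,0,-210]
rel=Rz(.135).T@(bot-g);print("rel",rel)
for yaw in(.135,-.2,-.45):
    t=np.array([513,-249,140])-Rz(yaw)@rel
    print(yaw,t,delta(t,tool(yaw,np.radians(40))))
```

```text
0.18853966374037676 [ 0.3 -0.6 -1.3] [-0.05679346537439187, -0.5064476394608839, 2.2039500217218264, 0.1711285657064708, 0.766678707586187, 1.3013709221942733]
rel [  25.2   -1.3 -117.1]
0.135 [ 487.9 -251.1  257.1] [-35.1 347.8 -23.3   0.2   0.3  -0.1]
-0.2 [ 488.6 -242.7  257.1] [-33.7 339.6 -22.2 -12.1   0.3  14.6]
-0.45 [ 490.9 -236.8  257.1] [-31.4 334.1 -20.2 -21.3   0.2  25.6]
```

Call:
{"fn": "play_rows", "kwargs": {
  "steps": [
    [[0,3,0,0,0,0],[-1,10,-1,-0.4,0,0.5],[-2,22,-1,-0.8,0,1],[-4,38,-2,-1.4,0,1.7],[-6,58,-4,-2.1,0,2.5],[-8,80,-5,-2.9,0,3.5],[-10,102,-7,-3.6,0,4.4],[-12,124,-8,-4.4,0,5.3],[-14,146,-10,-5.2,0,6.3],[-17,168,-11,-6,0,7.2]]
  ]
}}

```text
t: 7.85
tcp_pos: [488.3, -72.0, 260.4]
eef_rot: [3.139, -0.695, -0.034]
ft_force: [0.5, 0.0, -1.5]
gripper_width: 0.19
```

Run:
```python
from h import *
o=arm.get_obs();print(o["gripper_width"],o["ft_force"],o["qpos"].tolist())
print(delta([488.6,-242.7,257.1],tool(-.2,np.radians(40))))
```

```text
0.18987035602305866 [ 0.5  0.  -1.5] [-0.5487941899786963, -0.504567400567921, 2.205375110598957, 0.42666475475934706, 0.8586393729485721, 0.8722140497823475]
[  2.5 170.5   6.8  -6.    0.2   7.3]
```

Call:
{"fn": "play_rows", "kwargs": {
  "steps": [
    [[0,22,1,-0.8,0,0.9],[0,44,2,-1.6,0,1.9],[1,66,3,-2.3,0,2.8],[1,88,4,-3.1,0,3.8],[2,110,5,-3.9,0,4.7],[2,130,6,-4.6,0,5.6],[2,147,6,-5.2,0,6.3],[2,159,7,-5.6,0,6.8],[2,166,7,-6,0,7.2],[2,168,7,-6,0,7.2]]
  ]
}}

```text
t: 8.68
tcp_pos: [488.3, -239.2, 255.8]
eef_rot: [3.14, -0.694, -0.197]
ft_force: [-0.4, 0.5, -0.8]
gripper_width: 0.19
```

Call:
{"fn": "play_rows", "kwargs": {
  "steps": [
    [[0,0,0,0,0,0],[0,0,0,0,0,0],[0,0,0,0,0,0],[0,0,0,0,0,0],[0,0,0,0,0,0],[0,0,0,0,0,0],[0,0,0,0,0,0],[0,0,0,0,0,0],[0,0,0,0,0,0],[0,0,0,0,0,0]]
  ]
}}

```text
t: 9.52
tcp_pos: [488.4, -238.0, 256.1]
eef_rot: [3.14, -0.695, -0.195]
ft_force: [0.9, 0.1, -0.8]
gripper_width: 0.193
```

Run:
```python
from h import *
o=arm.get_obs();print(o["gripper_width"],o["ft_force"],delta([488.6,-242.7,257.1],tool(-.2,np.radians(40))))
a=arm.read_camera("side");b=arm.read_camera("scene");cv2.imwrite("pics/side3.png",a);cv2.imwrite("pics/scene3.png",b)
c=np.zeros((600,790,3),np.uint8);c[:,:420]=cv2.resize(a[160:360,190:330],None,fx=3,fy=3);c[:495,424:787]=cv2.resize(b[100:265,115:236],None,fx=3,fy=3)
cv2.imwrite("pics/over.png",c)
```

```text
0.19291382936540982 [ 0.9  0.1 -0.8] [ 1.5  4.6 -0.  -0.1  0.2  0.2]
```

View pics/over.png

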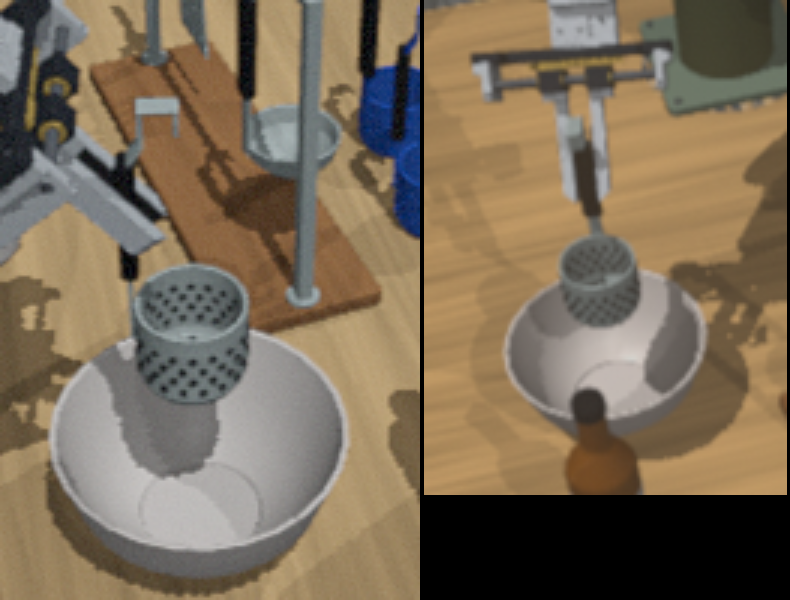

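The strainer is over the bowl. I check its tilt and centring by triangulating the hook, cup rim and cup bottom edge.

```bash
python3 - <<'E'
from h import *
h,e=tri((164,142.3),(242.3,195.3));r,f=tri((173,187.3),(254,260.7))
print("hook",h,e,"rim",r,f)
Rz=Ro.from_euler("z",-.195).as_matrix()
p=arm.get_obs()["tcp_pos"];bot=p+Rz@[25.2,-1.3,-117.1];org=bot-Rz@[17.5,0,-210]
print("model upright: bot",bot,"hook",org+[0,0,3],"rim",org+Rz@[17.5,0,-150])
d=Rz.T@(h-r);d0=np.array([-17.5,0,153]);print("local hook-rim",d,"expected",d0,"tilt y,x rad",np.arctan2(d[0],d[2])-np.arctan2(d0[0],d0[2]),np.arctan2(d[1],d[2]))
def proj(n,P):
    c=arm.get_calibration(n);v=np.linalg.inv(np.array(c["cam_to_world"]))@np.r_[P,1];return c["fx"]*v[:2]/v[2]+[c["cx"],c["cy"]]
for n in("scene","side"):print(n,proj(n,org+[0,0,3]),proj(n,org+Rz@[17.5,0,-150]),proj(n,bot),proj(n,[513,-249,90]))
E
python3 - <<'E'
import cv2
a=cv2.imread("pics/side3.png")[185:300,220:285];b=cv2.imread("pics/scene3.png")[130:215,150:200]
import numpy as np
c=np.zeros((580,660,3),np.uint8);c[:575,:325]=cv2.resize(a,None,fx=5,fy=5,interpolation=2);c[:510,330:630]=cv2.resize(b,None,fx=6,fy=6,interpolation=2)
cv2.imwrite("pics/over2.png",c)
E
```

```text
hook [ 494.8 -241.6  351.6] 2.202462112387095 rim [ 511.8 -241.6  197.7] 0.6203532718169659
model upright: bot [ 512.9 -244.2  139. ] hook [ 495.7 -240.8  352. ] rim [ 512.9 -244.2  199. ]
local hook-rim [-16.7  -3.3 154. ] expected [-17.5   0.  153. ] tilt y,x rad 0.005651643803133072 -0.021648941740092215
scene [164.5 142. ] [172.2 187.3] [174.9 201.7] [175.4 213.2]
side [243.1 195.3] [254.9 261.1] [255.4 283.8] [256.4 302.9]
```

View pics/over2.png

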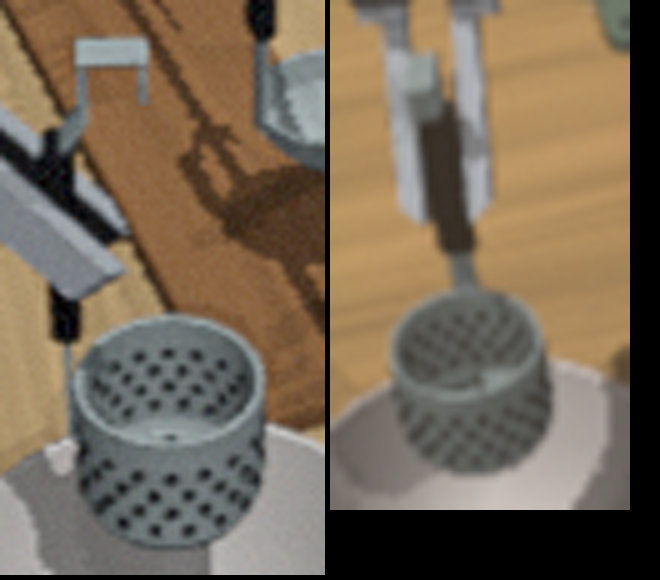

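Upright within about 0.02 rad, about 5 mm from the bowl's centre and about 49 mm above the rim. A last small trim, then settle.

Call:
{"fn": "play_rows", "kwargs": {
  "steps": [
    [[0,2,0,0,0,0],[0,4,0,0,0,0],[1,5,0,0,0,0],[1,5,0,0,0,0],[1,5,0,0,0,0],[1,5,0,0,0,0],[1,5,0,0,0,0],[1,5,0,0,0,0],[1,5,0,0,0,0],[1,5,0,0,0,0]]
  ]
}}

```text
t: 10.45
tcp_pos: [488.2, -243.0, 256.7]
eef_rot: [3.14, -0.695, -0.195]
ft_force: [1.1, -0.1, -0.4]
gripper_width: 0.19
```

Call:
{"fn": "play_rows", "kwargs": {
  "steps": [
    [[0,0,0,0,0,0],[0,0,0,0,0,0],[0,0,0,0,0,0],[0,0,0,0,0,0],[0,0,0,0,0,0],[0,0,0,0,0,0],[0,0,0,0,0,0],[0,0,0,0,0,0],[0,0,0,0,0,0],[0,0,0,0,0,0]]
  ]
}}

```text
t: 11.28
tcp_pos: [488.2, -243.1, 256.7]
eef_rot: [3.14, -0.695, -0.195]
ft_force: [0.4, 0.1, -1.1]
gripper_width: 0.186
```

Run:
```python
from h import *
cv2.imwrite("pics/scene4.png",arm.read_camera("scene"))
a=cv2.imread("pics/scene0.png")[130:300,130:380];b=cv2.imread("pics/scene4.png")[130:300,130:380]
cv2.imwrite("pics/cmp.png",np.hstack([cv2.resize(v,None,fx=1.58,fy=1.58) for v in(a,b)]))
o=arm.get_obs();print(o["t"],o["tcp_pos"],o["gripper_width"],o["qvel"],o["ft_force"])
```

```text
11.3333 [ 488.2 -243.1  256.7] 0.18615138278414867 [-0. -0. -0. -0.  0. -0.] [ 0.1  0.  -0.6]
```

View pics/cmp.png

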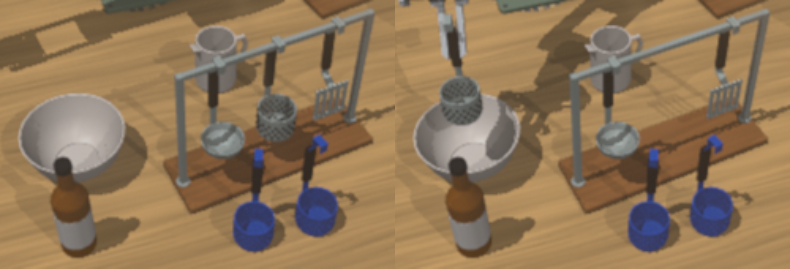

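The before/after pair shows the ladle, turner, bowl, jug and oil bottle unmoved, and the strainer held still over the bowl.

```bash
python3 -c "
from bench import arm
print(arm.close_job())"
```

```text
the job is handed in; nothing more can be done
None
```

The strainer is off the rail and held steady over the middle of the mixing bowl. I handed the job in at about 11 s, with the arm still gripping it; `close_job` gives no verdict.

I gripped the handle with the fingers slanted down 40° at 45 N, lifted it 55 mm off the bar, drew it back 120 mm and swung it over the bowl.

| Check | Result |
|---|---|
| Distance from bowl centre | about 5–7 mm before a final 5 mm trim; not re-measured by camera afterwards |
| Cup bottom above rim | about 50 mm |
| Tilt from upright | about 0.02 rad, measured before the trim |
| Arm | joints at rest at hand-in |
| Grip opening | steady at about 17.5–18 mm |
| Ladle, turner, bowl, jug, oil bottle | no visible movement in the before/after pictures |

No check failed. The first estimate of the grip's sideways position differed by about 3 mm from the wrist camera's; I used the wrist camera's value.

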